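Post a dead battery pack into the collection box

TASK

The small dead battery pack has been left on the sill of the grey battery collection box. Push the box's spring flap inward with one finger, and while that finger holds it open push the pack off the sill with the other finger, so that it drops into the box; keep the flap held until the pack has fallen in, then take the hand away and let the flap close. Only push: do not pick the pack up, and leave the larger charged pack and the other things on the bench where they are.

Things in the scene. Friction and masses are not known exactly. Their poses are not given: they have to be found in the camera images.
- collection_box: Grey sheet-metal battery box, fixed, open inside, 210 mm wide, 245 deep. Frame: origin on the bench top straight below the middle of the sill's inner edge; +x level into the box (the way to push), +y left along the edge. Sill (ledge with the pack): x -95 to 0, flat, 150 mm above the bench, open towards the robot, 8 mm high rims at y = +-101 to +-105. Inner floor at z = 8.
- sill_edge (a point): Middle of the sill's inner edge, where the pack falls off, 150 mm above the bench; axes as the box. Behind it is the mouth, x 0 to 120 in the box's frame, 202 mm wide between two side cheeks, covered by the sloping flap.
- flap_hinge (a point): Middle of the flap's hinge line, which is level and runs along the box's y; x = 120, z = 210 mm in the box's frame (60 mm above the sill). Behind it is the fixed hood top, 215 mm above the bench.
- flap (a joint): Aluminium flap, 192 mm wide, 128 long, 4 thick; shut it slopes 27 degrees from its hinge down towards the robot. Swings inward and down; rad: 0 shut, 0.9 at its stop. A light spring shuts it: 0.5 N at the lip, 2 to 4 N when open. A down-pointing fingertip just above sill level that moves forward over the edge opens it ever wider; its front may go on to x = 100 in the box's frame.
- flap_lip (a point): Middle of the flap's free lower lip, on its top face; shut, it lies 5 mm behind the sill's edge at about sill height. Moves with the flap.
- spent_pack: Dead battery pack: black, compact, 74 x 46 x 44 mm (own x, y, z; the top 16 mm narrower, 58 x 36), 0.26 kg. Origin: centre of underside. Stands on the sill, long side (own x) along the edge within 0.12 rad, front 4 to 35 mm short of the edge, up to 50 mm off the middle to either side. Pushed on past the edge by over half its 46 mm depth it tips and falls in.
- charged_pack: Bystander: a larger, charged battery pack, black, 88 x 62 x 50 mm, standing on the bench to the left of the box; origin at the centre of its underside.
- tape_measure: Bystander: tape measure, 38 x 80 x 67 mm, standing on the bench to the right of the box; origin at the centre of its underside.
- screwdriver_a: Bystander: screwdriver, 219 mm long, 26 mm thick, lying along the bench's front edge, right of the tape measure; origin at the middle of its underside.

How it is judged:
By the outcome, as a careful person would: the job done as asked, in the order asked, and still so for the second after the job is handed in, with the robot touching nothing.
It also fails if it takes over 38 s, if anything falls off the work surface, if the arm or the gripper's body presses on something with over 40 N, if the wrist force passes 120 N, or if a joint passes its speed limit or range.

ROBOT

A 6-joint arm with a two-finger parallel gripper is mounted at the origin on a cart in front of the work surface, level with it; the furniture and walls round the work are solid. World frame = base frame: x ahead of the robot, y to its left, z up, the work surface at z = 0. Lengths are in mm, angles in degrees, forces in N, time in s.
With the tool pointing down it reaches from about 350 to 850 mm from the base axis. Payload 8.1 kg.
Tool frame: the origin (TCP) lies midway between the tips of the shut fingers; the grasp point (between the pads) lies 19 mm behind it; z points along the fingers, y is the line along which they close (so a half turn about z gives the same grasp; the last joint's range is limited). The gripper opens to 85 mm and grips with 20 to 120 N. Pads are 22 mm wide; open, the fingers measure 114 mm over their backs; the gripper's body (76 mm by 85 mm) begins 54 mm behind the grasp point. The pads swing forward as they close: fully open they stand 13 mm farther back than shut.
Start: joints at [58.82, 7.471, 85.268, -0, 87.261, -4.893], TCP at [265.704, 537.965, 231.292] pointing down, gripper open.
Joint ranges: [-169.43, 169.43], [-51.17, 129.36], [1.28, 143.12], [-76.62, 256.62], [0, 156.53], [-152.29, 152.29]. Speed limits (degrees/s): [136.94, 136.94, 159.86, 180, 180, 180].

INTERFACE

Orientations are given as [roll, pitch, yaw] about the fixed x, y, z axes, in that order (R = Rz(yaw) Ry(pitch) Rx(roll)).
In Python, from bench import sense, snapshot, order, finder gives the robot as it stands.
- The arm moves only by the tool send_rows, never from a script. Its argument "steps" is a list of rows, each a list of 2 entries, a list of its own where there are three numbers: the shift along the world's x, y, z in units of 30 mm (1.0 is 30 mm), then the turn, a rotation vector about the world's x, y, z in rad. In form: [[[dx, dy, dz], [wx, wy, wz]], ...]. A call has 1 to 10 rows; each row is the pose to reach, as a shift and turn from the pose commanded when the call began; what a row does not reach only later rows make up. A row lasts 1/8 s, in which the tool goes at most 62.5 mm and 10.7 degrees, less where a joint would pass 70% of its speed; a pose out of reach is approached as far as the arm can. A call with a gripper value outside its range is refused whole. "fingers" is the closure, from 0 (fully open) to 1 (shut), set as the call begins (left out, the last holds). The fingers move at their own pace and stop on an object; "squeeze" is the grip in N (left out, the last holds). Time passes only in rows, so rows that repeat a pose let the fingers close. It gives the time, the measured TCP pose, the force, the opening and the grip force at its end, in the units of the state.
- sense(): the state, without advancing time (a new reading comes with each control period).
- snapshot(name): name is "side" or "top"; returns a dict with "img" (384x512x3 uint8, red, green, blue), "K" (3x3 intrinsics, pixels), "pose" (4x4, takes a point from camera to world coordinates). Camera axes: x right, y up, looking along -z (the intrinsics and any distortion apply to the point x, -y, -z); pixel columns grow to the right and rows downward; lengths in mm; the calibration is good to about 2 mm. A picture is of the moment at which its call begins. There is no depth.
- order.hand_in(): hands the job in; it is judged then, once.
Trained networks look in the newest picture that a camera, given by its name, has taken for a name from the list of things; names that differ only in an ending like _2 or _b are one class to them, and where a whole thing is asked for, a point or a joint stands for the part that bears it (a point fixed in the world has none). Each returns a list of dicts, best first, with "confidence" (0 to 1); they miss things now and then, are a little off and sometimes report something else, mostly with a low value. They report only what shows in the picture. A call takes as long as a camera call.
- finder.find_in(label, camera): "box" ([left, top, width, height] as shares, 0 to 1, of the picture: columns of its width, rows of its height, round what is visible of it).
- finder.trace(label, camera): "mask" (384x512 bool, what is visible of it) and "box" ([left, top, width, height] as shares, 0 to 1, of the picture: columns of its width, rows of its height, round what is visible of it).
- finder.pinpoint(label, camera): "at" ([column, row] as shares, 0 to 1, of the picture: columns of its width, rows of its height: a listed point, or the origin of a listed thing).
The state is a dict: "time": time; "joint_pos": joint angles; "qd": joint speeds; "joint_efforts": joint torques, N m; "tool_pos": TCP position; "tcp_rot": TCP orientation; "ft_force": force on the tool from outside, world axes, zero at the start; "wrist_torque": the same for the moment, N m; "finger_gap": finger opening in mm; "grip_force": force on a finger pad.
Only numpy, scipy, OpenCV 4.12 (cv2) and the standard library are available. Lean on these libraries where they do the work, as an engineer would, in place of code of your own. Each camera call takes 0.05 s, during which the arm holds its last target. There are 200 camera calls.

## Working session

There is one attempt and no reset: what is moved stays moved. The work goes in short steps, Python scripts to look and compute and a tool call to move; the robot and the scene stay as the last step left them, time stands still between calls to the robot, and variables do not carry over. Pictures are saved under pics/ and viewed, at most 10 in all, crops included, and the job is handed in when it is done.

Besides the shell and the picture viewer there is one more tool, called as name(argument=value, ...), one argument or row to a line, values as JSON. send_rows: Moves the arm, as the interface text tells. Its arguments: {"type":"object","properties":{"steps":{"type":"array"},"fingers":{"type":"number"},"squeeze":{"type":"number"}},"required":["steps"]}

```bash
mkdir -p pics
cat > h.py <<'E'
import numpy as np, cv2
from bench import sense, snapshot, order, finder
def proj(s,P):
    P=np.atleast_2d(P);T=np.linalg.inv(s["pose"]);p=P@T[:3,:3].T+T[:3,3]
    p=p*[1,-1,-1];q=p@np.array(s["K"]).T;return q[:,:2]/q[:,2:]
def ray(s,u,v):
    d=np.linalg.inv(s["K"])@[u,v,1]*[1,-1,-1];return s["pose"][:3,3],s["pose"][:3,:3]@d
def onz(s,u,v,z):
    o,d=ray(s,u,v);return o+d*(z-o[2])/d[2]
E
python3 - <<'E'
from h import *
print(sense())
S={}
for c in("side","top"):
    S[c]=s=snapshot(c);cv2.imwrite(f"pics/{c}0.png",s["img"][:,:,::-1]);print(c,s["pose"].round(3).tolist(),s["K"])
    for l in["sill_edge","flap_hinge","flap_lip","spent_pack","collection_box","charged_pack"]:
        for r in finder.pinpoint(l,c)[:2]: 
            px=np.array(r["at"])*[512,384]
            z={"sill_edge":150,"flap_hinge":210,"flap_lip":150,"spent_pack":150}.get(l,0)
            print(c,l,px.round(1),round(r["confidence"],2),onz(s,*px,z).round(1))
    for r in finder.trace("spent_pack",c)[:2]:
        m=r["mask"];print(r["confidence"],cv2.minAreaRect(np.argwhere(m)[:,::-1].astype(np.float32)),r["box"])
E
```

```text
{'time': 0.0, 'joint_pos': array([ 5.88175654e+01,  7.51476245e+00,  8.53307714e+01, -4.28940972e-04,
        8.72607773e+01, -4.89426440e+00]), 'qd': array([ 0.02124348, -0.01283039, -0.01455825,  0.04455868, -0.06183489,
        0.10728458]), 'joint_efforts': array([-1.68563707e-03, -5.69366241e+01, -5.00563467e+01, -5.18010565e-04,
        1.43600022e-02,  7.51591301e-05]), 'tool_pos': array([265.43674864, 537.4729027 , 230.23372927]), 'tcp_rot': array([-1.79894040e+02, -8.64331271e-03,  1.53711843e+02]), 'ft_force': array([ 0.52202311, -0.3534153 , -0.01930368]), 'wrist_torque': array([-0.03302895,  0.01240336, -0.0212542 ]), 'grip_force': 0.0, 'finger_gap': 85.19693801284717}
side [[0.855, 0.36, -0.372, -0.489], [-0.518, 0.574, -0.634, -601.789], [-0.015, 0.735, 0.678, 1020.152], [0.0, 0.0, 0.0, 1.0]] [[385.70544902   0.         257.41283069]
 [  0.         385.70544902 189.53488489]
 [  0.           0.           1.        ]]
side sill_edge [252.1 176.7] 0.82 [495.5 278.  150. ]
side sill_edge [266.4 279.1] 0.5 [ 315.6 -100.7  150. ]
side flap_hinge [270.3 147.4] 0.76 [595.6 319
[... 523 characters left out ...]
0]] [[361.26934486   0.         258.32828867]
 [  0.         361.26934486 189.77735404]
 [  0.           0.           1.        ]]
top sill_edge [239.1 186.3] 0.7 [486.4 280.  150. ]
top flap_hinge [223.4 156.1] 0.58 [580.1 328.9 210. ]
top flap_lip [239.  188.1] 0.88 [480.1 280.4 150. ]
top flap_lip [244.2 191.2] 0.42 [468.7 262.  150. ]
top spent_pack [240.  202.8] 0.82 [427.9 276.7 150. ]
top collection_box [242.8 194.6] 0.95 [482.5 277.7   0. ]
top charged_pack [159.2 192.8] 0.71 [494.1 608.5   0. ]
top charged_pack [316.6 220.6] 0.28 [377.3  -6.6   0. ]
0.5 ((236.387939453125, 203.40516662597656), (14.70632266998291, 22.45340347290039), 66.80140686035156) [0.435, 0.4987, 0.0449, 0.0557]
```

```bash
python3 -c "
import cv2,numpy as np
cv2.imwrite('pics/both.png',np.vstack([cv2.imread('pics/side0.png')[:, :],])) if 0 else cv2.imwrite('pics/both.png',cv2.resize(np.hstack([cv2.imread('pics/side0.png'),cv2.imread('pics/top0.png')]),(800,300),interpolation=cv2.INTER_AREA))"
```

```text
(no output)
```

View pics/both.png

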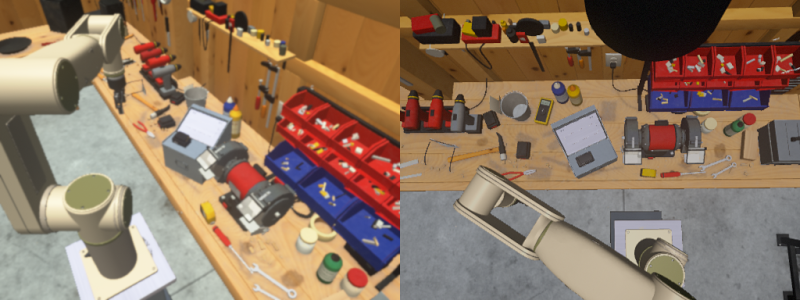

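The picture shows the grey box around top-image pixel (240,186) of the full image, turned about 20–25°, with the black pack on its sill near (236,203). I'll zoom in with the model overlaid.

Run:
```python
from h import *
for c,(x0,y0,w,h) in {"top":(195,135,90,90),"side":(200,125,100,105)}.items():
    s=snapshot(c);im=s["img"][y0:y0+h,x0:x0+w,::-1]
    k=6;big=cv2.resize(im,None,fx=k,fy=k,interpolation=cv2.INTER_CUBIC)
    big=big[:600]
    cv2.imwrite(f"pics/{c}1.png",big)
```

```text
(no output)
```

View pics/top1.png

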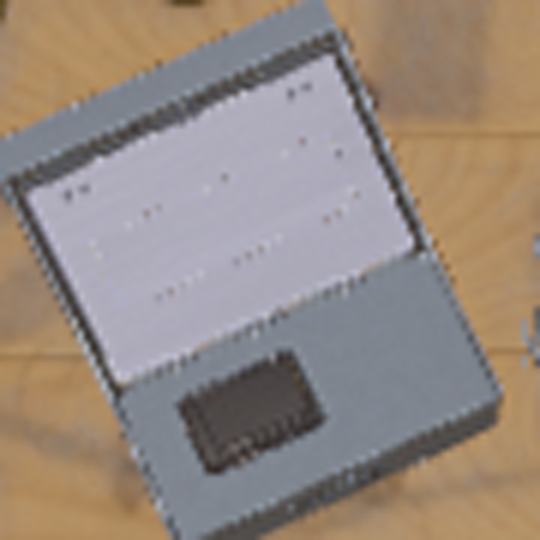

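View pics/side1.png

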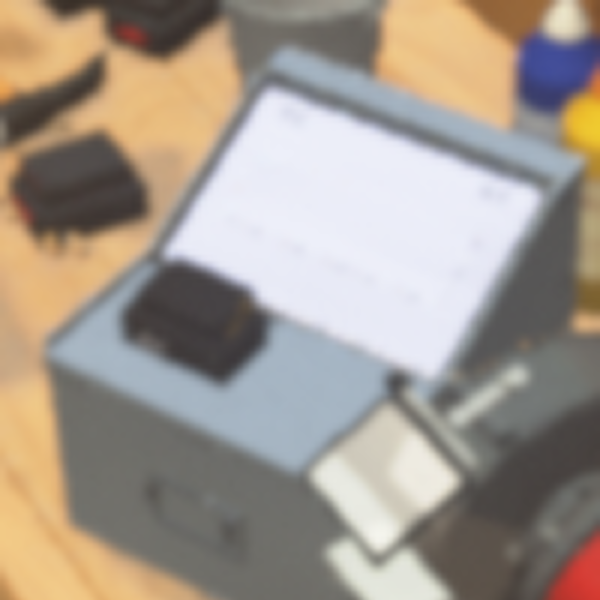

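The top crop shows the sill, the shut flap with its lip running from (120,388) to (425,250), and the pack with corners (180,402), (290,350), (325,415) and (213,472). The side crop agrees. Next I fit the poses.

```bash
cat >> h.py <<'E'
def W(p,P):
    a=p[2];c,s_=np.cos(a),np.sin(a);P=np.atleast_2d(np.array(P,float))
    return np.c_[P[:,0]*c-P[:,1]*s_+p[0],P[:,0]*s_+P[:,1]*c+p[1],P[:,2]]
off={"top":(195,135),"side":(200,125)}
def big(s,c,k=6):
    x,y=off[c];return cv2.resize(s["img"][y:y+100,x:x+100],None,fx=k,fy=k,interpolation=cv2.INTER_CUBIC)
def pc(s,c,P): return (proj(s,P)-off[c]+.5)*6-.5
E
python3 - <<'E'
from h import *
from scipy.optimize import least_squares,minimize
S={c:snapshot(c) for c in off}
M=dict(top=[((-95,-105,158),(499,397)),((-95,105,158),(178,538)),((120,105,215),(8,182)),((120,-105,215),(343,32)),((0,105,152),(120,392)),((0,-105,152),(428,250))],
 side=[((-95,105,156),(48,352)),((-95,-105,156),(305,470)),((120,105,215),(272,73)),((120,-105,215),(552,185)),((0,105,152),(153,257))])
def res(p,each=False):
    r=[pc(S[c],c,W(p[:3],[a for a,_ in M[c]]))-np.array([b for _,b in M[c]])-(p[3+2*i:5+2*i]) for i,c in enumerate(M)]
    return r if each else np.r_[np.concatenate(r).ravel(),p[3:]*.3]
f=least_squares(res,[487,279,.42,0,0,0,0]);p=f.x;print("box",p.round(3));print([x.round(1).tolist() for x in res(p,True)])
a,b,h=37,23,28
V=[(x*a,y*b,z) for x in(-1,1) for y in(-1,1) for z in(150,178)]+[(x*29,y*18,194) for x in(-1,1) for y in(-1,1)]
roi=dict(top=(170,340,340,480),side=(115,250,280,390));D={};m={}
for c in off:
    g=cv2.cvtColor(big(S[c],c),cv2.COLOR_RGB2GRAY);x0,y0,x1,y1=roi[c]
    k=np.zeros_like(g);k[y0:y1,x0:x1]=(g[y0:y1,x0:x1]<95);k=cv2.morphologyEx(k,cv2.MORPH_OPEN,np.ones((11,11)))
    n,l,st,_=cv2.connectedComponentsWithStats(k);k=(l==1+st[1:,4].argmax()).astype(np.uint8);m[c]=k
def hull(q,c): 
    i=list(off).index(c);return cv2.convexHull((pc(S[c],c,W(q,V))-p[3+2*i:5+2*i]).astype(np.float32))
def cost(q,cs=off):
    t=0
    for c in cs:
        k=np.zeros((600,600),np.uint8);cv2.fillConvexPoly(k,(hull(q,c)*16).round().astype(int),1,shift=4)
        t+=1-(k&m[c]).sum()/(k|m[c]).sum()
    return t
for cs in(["top"],["side"],list(off)):
    r=min((minimize(cost,[430+dx,300+dy,p[2]-np.pi/2],args=(cs,),method="Nelder-Mead",options=dict(initial_simplex=[[430+dx,300+dy,p[2]-1.57],[445+dx,300+dy,p[2]-1.57],[430+dx,315+dy,p[2]-1.57],[430+dx,300+dy,p[2]-1.45]])) for dx in(0,15) for dy in(0,15)),key=lambda r:r.fun)
    q=r.x;d=q[:2]-p[:2];ca,sa=np.cos(p[2]),np.sin(p[2])
    print(cs,q.round(3),r.fun,"in box",(d@[ca,sa]).round(1),(d@[-sa,ca]).round(1),"yaw",q[2]-p[2]+np.pi/2)
o=[]
for i,c in enumerate(off):
    b_=big(S[c],c)[:,:,::-1].copy()
    cv2.polylines(b_,[hull(q,c).round().astype(int)],True,(0,255,0))
    for Q in([(-95,-105,158),(-95,105,158),(0,105,152),(0,-105,152)],[(0,105,152),(0,-105,152),(120,-105,215),(120,105,215)]):
        cv2.polylines(b_,[(pc(S[c],c,W(p,Q))-p[3+2*i:5+2*i]).round().astype(int)],True,(0,0,255))
    o.append(b_[:,:400] if 0 else cv2.resize(b_,(400,400)))
cv2.imwrite("pics/fit.png",np.hstack(o))
E
```

```text
box [ 4.78849e+02  2.96501e+02  4.00000e-01 -3.39120e+01  3.03300e+00
 -9.76400e+00 -1.71850e+01]
[[[3.9, -2.7], [-11.6, 1.9], [0.6, -1.1], [8.1, 4.0], [-13.5, -1.0], [9.4, -0.9]], [[-11.1, -17.4], [27.5, 12.6], [-10.0, -1.0], [1.9, 6.9], [-9.2, -2.7]]]
['top'] [422.131 307.65   -1.143] 0.09047742381075718 in box -47.9 32.3 yaw 0.028579478914392276
['side'] [427.06  308.889  -1.429] 0.24498400697877287 in box -42.9 31.6 yaw -0.25786529918952716
['top', 'side'] [422.815 307.577  -1.151] 0.3704591230164419 in box -47.3 32.0 yaw 0.02057171248592171
```

View pics/fit.png

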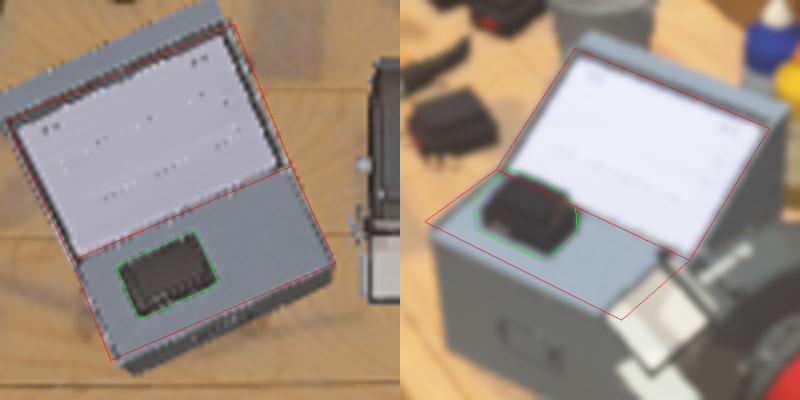

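The overlay shows I marked one side corner where the grinder hides it. I'll drop that point and the pixel offsets, then refit.

```bash
cat > fit.py <<'E'
from h import *
from scipy.optimize import least_squares,minimize
S={c:snapshot(c) for c in off}
M=dict(top=[((-95,-105,158),(499,397)),((-95,105,158),(178,538)),((120,105,215),(8,182)),((120,-105,215),(343,32)),((0,105,152),(120,392)),((0,-105,152),(428,250))],
 side=[((-95,105,156),(48,352)),((120,105,215),(272,73)),((120,-105,215),(552,185)),((0,105,152),(153,257))])
def res(p,each=False):
    r=[pc(S[c],c,W(p[:3],[a for a,_ in M[c]]))-np.array([b for _,b in M[c]])-(p[3+2*i:5+2*i]) for i,c in enumerate(M)]
    return r if each else np.r_[np.concatenate(r).ravel(),p[3:]*1]
f=least_squares(res,[487,279,.42,0,0,0,0],loss="soft_l1",f_scale=5);p=f.x;print("box",p.round(3));print([x.round(1).tolist() for x in res(p,True)])
a,b,h=37,23,28
V=[(x*a,y*b,z) for x in(-1,1) for y in(-1,1) for z in(150,178)]+[(x*29,y*18,194) for x in(-1,1) for y in(-1,1)]
roi=dict(top=(170,340,340,480),side=(115,250,280,390));m={}
for c in off:
    g=cv2.cvtColor(big(S[c],c),cv2.COLOR_RGB2GRAY);x0,y0,x1,y1=roi[c]
    k=np.zeros_like(g);k[y0:y1,x0:x1]=(g[y0:y1,x0:x1]<95);k=cv2.morphologyEx(k,cv2.MORPH_OPEN,np.ones((11,11)))
    n,l,st,_=cv2.connectedComponentsWithStats(k);k=(l==1+st[1:,4].argmax()).astype(np.uint8);m[c]=k
def hull(q,c): 
    i=list(off).index(c);return cv2.convexHull((pc(S[c],c,W(q,V))-p[3+2*i:5+2*i]).astype(np.float32))
def cost(q,cs=off):
    t=0
    for c in cs:
        k=np.zeros((600,600),np.uint8);cv2.fillConvexPoly(k,(hull(q,c)*16).round().astype(int),1,shift=4)
        t+=1-(k&m[c]).sum()/(k|m[c]).sum()
    return t
y0=p[2]-np.pi/2
for cs in(["top"],["side"],list(off)):
    r=min((minimize(cost,[0,0,0],args=(cs,),method="Nelder-Mead",options=dict(initial_simplex=np.array([[430,300,y0],[445,300,y0],[430,315,y0],[430,300,y0+.1]])+[dx,dy,0])) for dx in(0,20) for dy in(-20,0,)),key=lambda r:r.fun)
    q=r.x;d=q[:2]-p[:2];ca,sa=np.cos(p[2]),np.sin(p[2])
    print(cs,q.round(3),r.fun,"in box",(d@[ca,sa]).round(1),(d@[-sa,ca]).round(1),"yaw",q[2]-y0)
o=[]
for i,c in enumerate(off):
    b_=big(S[c],c)[:,:,::-1].copy()
    cv2.polylines(b_,[hull(q,c).round().astype(int)],True,(0,255,0))
    for Q in([(-95,-105,158),(-95,105,158),(0,105,152),(0,-105,152)],[(0,105,152),(0,-105,152),(120,-105,215),(120,105,215)]):
        cv2.polylines(b_,[(pc(S[c],c,W(p,Q))-p[3+2*i:5+2*i]).round().astype(int)],True,(0,0,255))
    o.append(cv2.resize(b_,(400,400)))
cv2.imwrite("pics/fit2.png",np.hstack(o))
E
python3 fit.py; python3 -c "
from h import *
print(snapshot('top').keys())"
```

```text
box [ 4.81282e+02  2.76425e+02  4.20000e-01  7.79000e-01 -4.82000e-01
 -7.46000e-01 -1.80100e+00]
[[[5.5, -8.6], [-6.6, 2.9], [-1.2, 2.9], [3.2, 1.2], [-12.3, 1.3], [7.4, -5.2]], [[-0.9, -11.2], [-4.6, -1.2], [15.0, 5.0], [-1.3, 0.5]]]
['top'] [423.779 287.419  -1.148] 0.08809771309771308 in box -48.0 33.5 yaw 0.0027191657559388904
['side'] [424.672 293.652  -1.463] 0.25603968938740296 in box -44.7 38.8 yaw -0.31303988168939334
['top', 'side'] [424.41  287.916  -1.134] 0.3783433934756417 in box -47.2 33.7 yaw 0.016695425004380038
dict_keys(['img', 'K', 'pose'])
```

View pics/fit2.png

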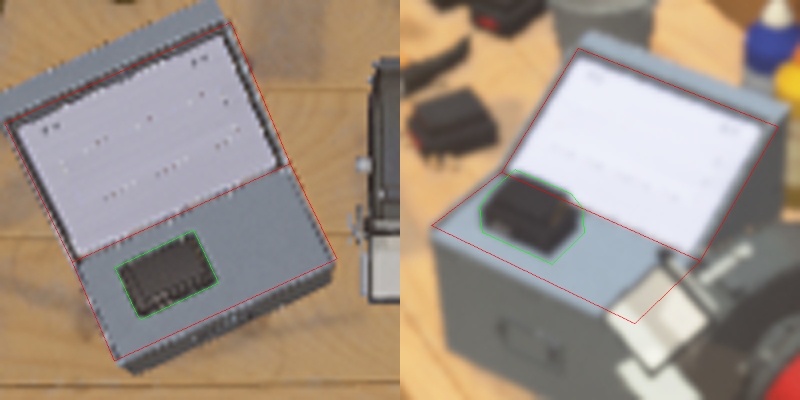

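The fit is good: box edge at (481, 276) with yaw 24°, pack about 48 mm short of the edge and +34 mm to the left. I'll turn the hand so one finger leads on the right of the pack and the other stands behind it. The first move goes above the start point.

send_rows(
  steps=[
    [[5, -9.6, 0.3], [0, 0, -1.3]],
    [[5, -9.6, 0.3], [0, 0, -1.3]],
    [[5, -9.6, 0.3], [0, 0, -1.3]],
    [[5, -9.6, 0.3], [0, 0, -1.3]],
    [[5, -9.6, 0.3], [0, 0, -1.3]],
    [[5, -9.6, 0.3], [0, 0, -1.3]],
    [[5, -9.6, 0.3], [0, 0, -1.3]],
    [[5, -9.6, 0.3], [0, 0, -1.3]],
    [[5, -9.6, 0.3], [0, 0, -1.3]],
    [[5, -9.6, 0.3], [0, 0, -1.3]],
  ],
  fingers=0,
)

```text
time: 2.4
tool_pos: [415.5, 250.3, 240.3]
tcp_rot: [-180.0, 0.0, 79.4]
ft_force: [0.0, -0.2, -0.1]
finger_gap: 86.0
grip_force: 0.0
```

send_rows(
  steps=[
    [[0, 0, -1.2], [0, 0, 0]],
    [[0, 0, -2.4], [0, 0, 0]],
    [[0, 0, -2.4], [0, 0, 0]],
  ],
)

```text
time: 2.78
tool_pos: [413.4, 249.2, 165.2]
tcp_rot: [-179.7, 0.2, 79.3]
ft_force: [-0.3, -0.5, -0.2]
finger_gap: 85.4
grip_force: 0.0
```

```bash
cat > look.py <<'E'
import sys
from h import *
o=[]
for c in off:
    s=snapshot(c);b=big(s,c)[:,:,::-1].copy()
    st=sense();t=np.array(st["tool_pos"]);y=np.radians(st["tcp_rot"][2]-90)
    for k in(-50,50):
        q=pc(s,c,t+[k*np.cos(y),k*np.sin(y),13])[0]
        cv2.circle(b,tuple(int(v) for v in q),6,(0,0,255),-1 if k>0 else 2)
    o.append(cv2.resize(b,(400,400)))
cv2.imwrite(sys.argv[1],np.hstack(o))
E
python3 look.py pics/l1.png
```

```text
(no output)
```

View pics/l1.png

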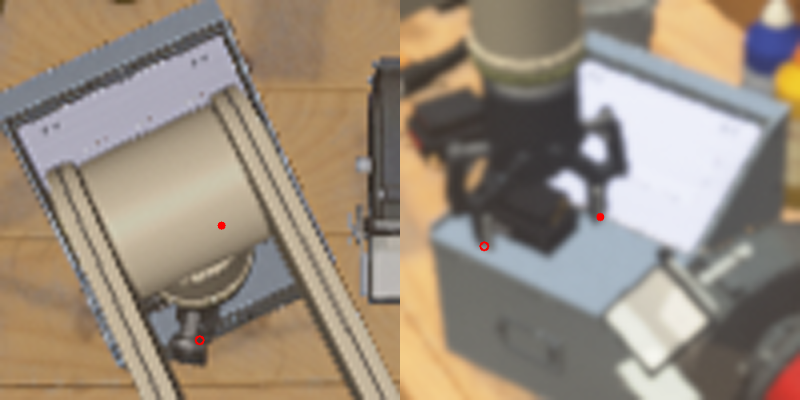

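The dots land on the fingertips: the pushing finger stands behind the pack, and the leading finger is to its right, short of the flap. I'll lower and advance.

send_rows(
  steps=[
    [[0, 0, -0.67], [0, 0, 0]],
    [[0, 0, -0.67], [0, 0, 0]],
    [[0.27, 0.12, -0.67], [0, 0, 0]],
    [[0.54, 0.24, -0.67], [0, 0, 0]],
    [[0.81, 0.36, -0.67], [0, 0, 0]],
    [[1.08, 0.48, -0.67], [0, 0, 0]],
    [[1.35, 0.6, -0.67], [0, 0, 0]],
    [[1.35, 0.6, -0.67], [0, 0, 0]],
  ],
)

```text
time: 3.88
tool_pos: [456.8, 268.2, 148.1]
tcp_rot: [180.0, -0.0, 79.2]
ft_force: [0.3, -0.9, -0.5]
finger_gap: 85.5
grip_force: 0.0
```

```bash
python3 look.py pics/l2.png
```

```text
(no output)
```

View pics/l2.png

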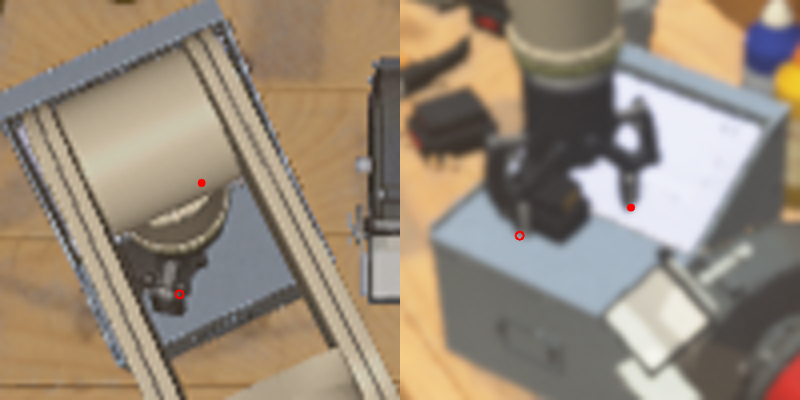

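Both fingers are moving as planned and the pack is in contact. I'll keep pushing, with the tips slightly lower.

send_rows(
  steps=[
    [[0.2, 0.09, -0.15], [0, 0, 0]],
    [[0.4, 0.18, -0.15], [0, 0, 0]],
    [[0.6, 0.27, -0.15], [0, 0, 0]],
    [[0.8, 0.36, -0.15], [0, 0, 0]],
    [[1.0, 0.45, -0.15], [0, 0, 0]],
    [[1.2, 0.54, -0.15], [0, 0, 0]],
    [[1.4, 0.63, -0.15], [0, 0, 0]],
    [[1.6, 0.72, -0.15], [0, 0, 0]],
    [[1.6, 0.72, -0.15], [0, 0, 0]],
  ],
)

```text
time: 5.1
tool_pos: [504.7, 289.7, 143.7]
tcp_rot: [180.0, -0.0, 79.2]
ft_force: [-0.5, 0.7, 2.0]
finger_gap: 85.5
grip_force: 0.7
```

```bash
python3 look.py pics/l3.png
```

```text
(no output)
```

View pics/l3.png

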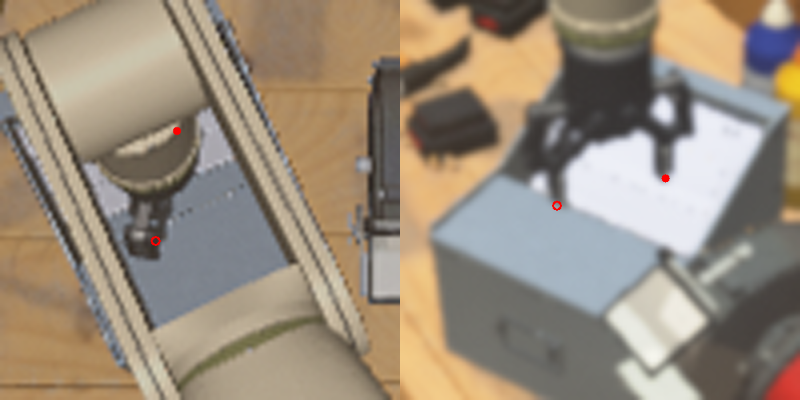

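The pack has left the sill in both views. I'll open the flap to its widest so that it surely drops clear, and hold it there.

send_rows(
  steps=[
    [[0.2, 0.09, 0], [0, 0, 0]],
    [[0.4, 0.18, 0], [0, 0, 0]],
    [[0.53, 0.24, 0], [0, 0, 0]],
    [[0.53, 0.24, 0], [0, 0, 0]],
    [[0.53, 0.24, 0], [0, 0, 0]],
    [[0.53, 0.24, 0], [0, 0, 0]],
    [[0.53, 0.24, 0], [0, 0, 0]],
    [[0.53, 0.24, 0], [0, 0, 0]],
  ],
)

```text
time: 6.2
tool_pos: [520.0, 296.7, 143.7]
tcp_rot: [-180.0, 0.0, 79.2]
ft_force: [-3.1, -1.2, 1.2]
finger_gap: 85.2
grip_force: 1.1
```

```bash
python3 look.py pics/l4.png
python3 - <<'E'
from h import *
for c in off:
    s=snapshot(c)
    for r in finder.find_in("spent_pack",c): print(c,(np.array(r["box"])*[512,384,512,384]).round(),r["confidence"])
E
```

```text
(no output)
```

View pics/l4.png

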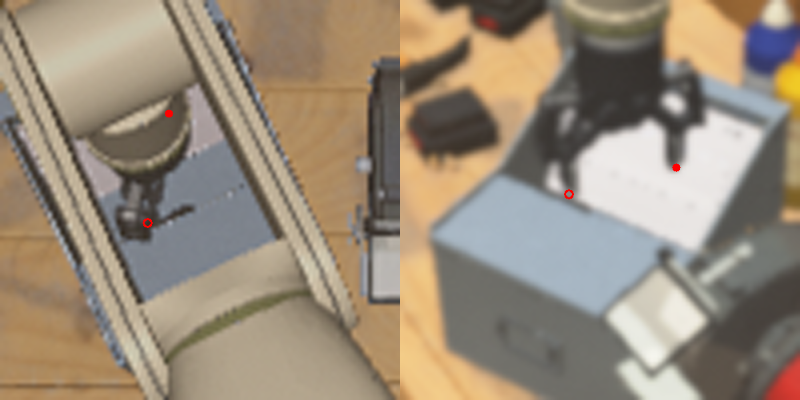

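Run:
```python
from h import *
p=(481.3,276.4,.42)
S={c:snapshot(c) for c in off}
R=lambda P:W((0,0,-.42),np.atleast_2d(np.array(P)-[481.3,276.4,0]))[0].round(0)
def px(c,x,y): return (np.array([x,y])+.5)/6-.5+off[c]
uv={"top":px("top",285,312),"side":px("side",285,313)}
rs=[ray(S[c],*uv[c]) for c in off]
A=np.c_[rs[0][1],-rs[1][1]];t=np.linalg.lstsq(A,rs[1][0]-rs[0][0],rcond=None)[0]
a=rs[0][0]+t[0]*rs[0][1];b=rs[1][0]+t[1]*rs[1][1];print("pts in box frame",R(a),R(b))
for c in off:
    for z in(150,130,100,50,8): print(c,z,R(onz(S[c],*uv[c],z)))
o=[]
for c,(x,y,w,h) in dict(top=(205,155,45,45),side=(228,145,45,45)).items():
    o.append(cv2.resize(S[c]["img"][y:y+h,x:x+w,::-1],(400,400),interpolation=cv2.INTER_CUBIC))
cv2.imwrite("pics/z.png",np.hstack(o))
```

```text
pts in box frame [ -3.  -8. 166.] [-10.  -0. 165.]
top 150 [  1.  -8. 150.]
top 130 [  5.  -8. 130.]
top 100 [ 11.  -9. 100.]
top 50 [22. -9. 50.]
top 8 [ 30. -10.   8.]
side 150 [  4.  10. 150.]
side 130 [ 22.  24. 130.]
side 100 [ 50.  45. 100.]
side 50 [96. 81. 50.]
side 8 [135. 110.   8.]
```

View pics/z.png

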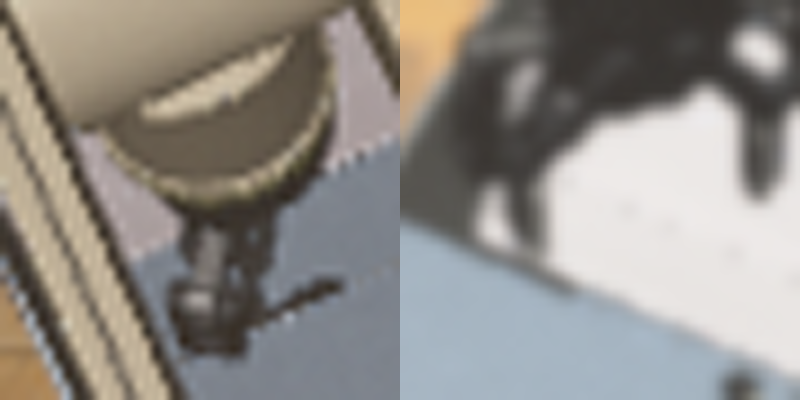

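The zoom shows the sill empty. Only about 9 mm of black shows past the sill edge in the top view, right above the edge line, which fits a pack lying on the floor partly under the sill and not one hanging in the mouth. I'll withdraw straight back, then lift.

send_rows(
  steps=[
    [[-0.4, -0.18, 0], [0, 0, 0]],
    [[-0.8, -0.36, 0], [0, 0, 0]],
    [[-1.2, -0.54, 0], [0, 0, 0]],
    [[-1.6, -0.72, 0], [0, 0, 0]],
    [[-2.0, -0.9, 0], [0, 0, 0]],
    [[-2.4, -1.08, 0], [0, 0, 0]],
    [[-2.8, -1.25, 0], [0, 0, 0]],
    [[-3.2, -1.43, 0], [0, 0, 0]],
    [[-3.7, -1.65, 0], [0, 0, 0]],
    [[-3.7, -1.65, 0], [0, 0, 0]],
  ],
)

```text
time: 7.85
tool_pos: [408.3, 246.9, 143.6]
tcp_rot: [-180.0, 0.0, 79.2]
ft_force: [-0.1, -0.1, 0.8]
finger_gap: 85.7
grip_force: 0.0
```

send_rows(
  steps=[
    [[0, 0, 1], [0, 0, 0]],
    [[0, 0, 2.5], [0, 0, 0]],
    [[0, 0, 3.3], [0, 0, 0]],
    [[-2, 2.5, 3.3], [0, 0, 0]],
    [[-4, 5, 3.3], [0, 0, 0]],
    [[-5, 8, 3.3], [0, 0, 0]],
    [[-5, 8, 3.3], [0, 0, 0]],
    [[-5, 8, 3.3], [0, 0, 0]],
    [[-5, 8, 3.3], [0, 0, 0]],
    [[-5, 8, 3.3], [0, 0, 0]],
  ],
)

```text
time: 9.1
tool_pos: [259.5, 487.0, 242.5]
tcp_rot: [180.0, 0.0, 79.2]
ft_force: [0.7, 0.4, -0.3]
finger_gap: 85.7
grip_force: 0.0
```

Run:
```python
from h import *
print(sense()["tool_pos"],sense()["ft_force"])
for c in off:
    s=snapshot(c);a=big(s,c).astype(int);b=cv2.imread(f"pics/{c}0.png")[:,:,::-1];b=big({"img":b},c).astype(int)
    d=(np.abs(a-b).sum(2)>60).astype(np.uint8);n,l,st,_=cv2.connectedComponentsWithStats(d)
    print(c,[x.tolist() for x in st[1:] if x[4]>150])
    for r in finder.find_in("spent_pack",c): print((np.array(r["box"])*[512,384,512,384]).round(),r["confidence"])
    for n in("flap_lip",):
        for r in finder.pinpoint(n,c)[:1]: print(n,np.array(r["at"])*[512,384],r["confidence"])
```

```text
[259.45123438 486.96875628 242.45012985] [ 0.7080954   0.42867477 -0.31409338]
top [[195, 308, 99, 53, 913], [175, 349, 153, 127, 11633]]
[196. 133.  85.  94.] 0.32
flap_lip [238.6944 186.3168] 0.69
side [[115, 253, 161, 138, 14809]]
flap_lip [249.088  178.2144] 0.76
```

Something changed along the lip in the top view, so I'll check it numerically in box coordinates.

```bash
cat > rect.py <<'E'
from h import *
p=(481.3,276.4,.42)
xs=np.arange(-16,29,4);ys=np.arange(88,-97,-8)
for c in off:
    s=snapshot(c);b=cv2.imread(f"pics/{c}0.png")[:,:,::-1]
    G=np.array([(x,y,150) for x in xs for y in ys],float);q=proj(s,W(p,G)).astype(np.float32)
    for n,i in(("before",b),("now",s["img"])):
        g=cv2.cvtColor(np.ascontiguousarray(i),cv2.COLOR_RGB2GRAY)
        v=cv2.remap(g,q[:,0].reshape(len(xs),-1),q[:,1].reshape(len(xs),-1),cv2.INTER_LINEAR)
        print(c,n,"y",ys[0],"..",ys[-1])
        for x,r in list(zip(xs,v))[::-1]: print("%4d"%x,*("%3d"%k for k in r))
E
python3 rect.py
```

```text
top before y 88 .. -96
  28 175 175 175 175 174 174 174 173 174 173 172 172 172 172 172 172 172 171 172 172 172 172 173  89
  24 174 173 174 174 173 173 173 172 172 172 171 172 171 172 171 171 172 171 171 172 171 172 173  82
  20 173 173 174 173 173 173 172 172 172 171 171 171 171 171 170 170 171 172 171 171 171 171 173  92
  16 172 172 172 172 172 172 171 171 171 171 171 171 171 171 171 171 171 172 172 172 172 171 174  74
  12 174 174 174 173 173 173 172 172 172 172 172 172 172 171 172 172 172 173 173 173 173 172 175  99
   8 177 176 177 177 176 174 174 177 178 181 174 173 174 178 175 178 181 173 174 172 171 170 177  73
   4 166 164 168 167 166 162 162 165 163 157 155 157 154 163 161 159 160 176 174 153 154 152 142  80
   0 135 134 122 134 135 134 135 136 124 119 121 107 117 133 135 125 125 129 119 133 135 134 109 114
  -4 129 129 127 149 129 133 132 131 127 139 130 126 128 132 132 132 132 128 126 133 132 133 127 145
  -8 133 133 131 137 132 133 132 133 133 138 133 132 132 132 132 132 133 132 133 133 133 132 131 131
 -12 133 132 132 132 132 133 132 133 134 134 133 133 133 131 132 13
[... 3135 characters left out ...]
31 231 228 228 223 230 230 227 222 225 225 227 226 223 227 227 221 226 226 227 224 219 212 156
   4 207 208 208 206 197 203 207 205 196 203 205 209 206 202 212 211 202 207 207 202 193 194 199 150
   0 174 180 178 174 170 171 180 174 167 171 177 187 185 183 188 188 183 186 188 177 151 160 180 147
  -4 159 168 169 165 160 158 169 168 165 163 165 175 175 177 181 181 176 177 178 166 116 126 172 148
  -8 167 170 172 172 169 168 172 172 172 172 171 176 176 176 178 180 178 177 177 167 103 110 171 155
 -12 175 175 176 177 175 175 177 177 177 178 176 178 177 177 178 179 178 178 177 172 113 100 172 167
 -16 177 176 177 178 177 177 177 177 178 179 179 179 178 178 178 178 178 178 177 176 139 100 153 172
```

The flap matches its shut "before" picture in both views and the sill is clear. The pack shows only as a dark band about 71–77 mm long through the lip gap, so it is down inside the box. I'll hand in.

```bash
python3 -c "
from bench import order
print(order.hand_in())"
```

```text
the job is handed in; nothing more can be done
None
```

I pushed the dead pack off the sill while the other finger held the flap open, withdrew the hand and handed the job in at about 9 s. The flap is back at its shut position and the sill is clear. The pack could only be seen as a dark band through the lip gap, so its being on the box floor is inferred, not seen directly; the hand-in returned no verdict.

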